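# Load an agate ring on the polisher chuck and press the splined arbor home

## Task

Take the large-holed agate ring from the linen tray and hang it by its hole over the four-jaw nose of the bench polisher's chuck, then let go of it. Then take the square-headed arbor out of the wooden block, turn it until the cross of its stem meshes with the cross slot between the jaws, and push it fully home against the spring until its flange presses on the agate ring. Finish while still gripping the arbor's head and pressing it down (the spring would push it out again); leave the other things where they are.

Things in the scene. Friction and masses are not known exactly. Their poses are not given: they have to be found in the camera images.
- polisher: Bench polisher, fixed: grey housing 120 x 120 mm, 60 mm high, with a four-jaw steel chuck in the middle of its top. Origin at the centre of its underside, on the table.
- chuck_seat (a point): On the chuck's axis, at the height of the seat for the ring (85 mm over the table). The four jaws stand 25 mm over the housing as a 32 mm square; their inner parts rise 10 mm above the seat as a square nose 19 mm wide, 27 mm across corners. Between the jaws runs a cross slot 7 mm wide, open at the top, 25 mm deep below the seat, its arms along this point's x and y. z is up.
- plunger (a joint): Spring ejector pin (6 mm brass) on the chuck's axis: 0 when up, its top then 1 mm below the seat; grows (m) as it is pushed down; 0.010 with the arbor fully home on the ring, stop at 0.012. The spring pushes up with about 3 N at 0 and 9 N at 0.010.
- tray: Linen tray, fixed: 220 x 200 mm, rim 22 mm high, floor 5 mm thick. Origin at the centre of its underside.
- agate_center (a point): Centre of the loose agate ring: outer diameter 52 mm, hole 31 mm, 16 mm thick, about 57 g, lying flat in the tray; z is its axis, either side may be up. Resting on the chuck's seat its centre is 8 mm above chuck_seat. It is the only piece in the tray with a large hole.
- block: Wooden tool block, fixed: 75 x 170 mm, 40 mm high, with two round 23 mm holes 90 mm apart (either may hold the arbor). Origin at the centre of its underside.
- arbor_head (a point): Centre of the square head of the loose arbor (about 150 g), standing upright in the block, flange on the block's top; z is its axis, up. Head 22 x 22 mm, 40 mm tall, flats square to this point's x and y. Flange 42 mm wide, 20 to 25 mm below this point. This point is 53 mm above chuck_seat with the stem resting unmeshed on the jaws, 41 mm when fully home on the ring.
- arbor_tip (a point): Lower tip of the arbor's stem, 52 mm below arbor_head. From the tip up: a round pilot 8 mm wide, 9 mm long, tapered to 4 mm at the tip, that finds the middle of the slot; then the cross, 18 mm long, two wings 5 mm thick and 18 mm across along this point's x and y. Any of the four quarter turns meshes, within about 6 degrees.
- felt_bob: Bystander: polishing bob with a domed felt top of 38 mm diameter and a round stem, standing in the other hole of the wooden block, 90 mm from the arbor; origin at the foot of its stem.
- disc_a: Bystander in the tray: agate disc of 38 mm diameter, 11 mm thick, with a pin-hole; origin at its underside.
- disc_b: Bystander in the tray: agate disc of 30 mm diameter, 9 mm thick, with a pin-hole; origin at its underside.
- jar: Bystander: jar with a metal lid, 60 mm wide, 75 mm high, beyond the polisher; origin at its underside.
- loupe: Bystander: open black eyepiece, 42 mm wide, 30 mm high, beyond the polisher; origin at its underside.
- pen: Bystander: pen of 130 mm length lying on the table beyond the polisher; origin at its middle.

How it is judged (in metres and radians):
On the way:
1. the agate ring hangs on the chuck's nose, flat on the seat, and is let go (horizontal distance between agate_center and chuck_seat below 0.005 m and z of agate_center in the frame of chuck_seat between 0.005 and 0.0105 m and angle between agate_center's own z axis and vertical below 0.08 rad and contact force between the fingers and agate below 0.1 N), for 0.2 s.
At the end, for the whole second after the job is handed in: Ring flat on the seat (centre within 5 mm of the axis, 5-10.5 mm above seat, tilt < 0.08 rad), untouched by fingers; arbor held by the fingers, at rest, home (head centre < 42.5 mm above seat, within 4 mm of the axis, tilt < 0.08 rad, ejector down > 8.5 mm), pressing on the ring with > 1 N (all of step 1 and value of joint plunger above 0.0085 m and z of arbor_head in the frame of chuck_seat below 0.0425 m and horizontal distance between arbor_head and chuck_seat below 0.004 m and angle between arbor_head's own z axis and vertical below 0.08 rad and contact force between arbor and agate above 1 N and contact force between the fingers and arbor above 1 N and linear speed of arbor below 0.02 m/s); the arm keeps its last pose, push and grip.
It fails at once if a bystander is moved more than 30 mm (distance of any of disc_a, disc_b, felt_bob, jar, loupe, pen from where it was at the start of the episode above 0.03 m).
It also fails if it takes over 61 s, if anything falls off the work surface, if the arm or the gripper's body presses on something with over 40 N, if the wrist force passes 120 N, or if a joint passes its speed limit or range.

## Robot

A 6-joint arm with a two-finger parallel gripper is mounted at the origin on the work surface. World frame = base frame: x ahead of the robot, y to its left, z up, the work surface at z = 0. Lengths are in mm, angles in rad, forces in N, time in s.
With the tool pointing down it reaches from about 400 to 825 mm from the base axis. Payload 7 kg.
Tool frame: the origin (TCP) lies on the mounting face of the last link; the fingertips stand 178 mm ahead of it and the grasp point (between the pads) lies 159 mm ahead of it; z points along the fingers, y is the line along which they close (so a half turn about z gives the same grasp; the last joint's range is limited). The gripper opens to 88 mm and grips with 3 to 60 N. Pads are 19 mm wide; open, the fingers measure 130 mm over their backs; the gripper's body (78 mm by 193 mm) begins 47 mm behind the grasp point.
Start: joints at [1.396, 0.359, 0.012, 0, -1.224, -0.288], TCP at [301.362, 603.968, 404.661] pointing down, gripper open.
Joint ranges: [-3.07, 3.07], [-1.43, 2.12], [-1.02, 1.25], [-3.03, 1.67], [-3.05, -0], [-3.03, 3.03]. Speed limits (rad/s): [2.39, 2.39, 3.01, 3.14, 3.14, 3.14].

## Interface

Orientations are given as a unit quaternion [x, y, z, w].
In Python, from bench import * gives the robot as it stands.
- The arm moves only by the tool apply_moves, never from a script. Its argument "commands" is one flat list of numbers, 7 for each row, row after row: the opening, from 0 (shut) to 1 (fully open), then the shift along the tool's x, y, z in mm, then the turn, a rotation vector about the tool's x, y, z in degrees. In form: [claw, dx, dy, dz, wx, wy, wz, claw, dx, dy, dz, wx, wy, wz, ...]. A call has 1 to 10 rows; each row shifts and turns the commanded pose from where the row before left it, along the tool's axes as they then stand; what a row does not reach is not made up. A row lasts 1/12 s, in which the tool goes at most 41.7 mm and 7.16 degrees, less where a joint would pass 70% of its speed; a pose out of reach is approached as far as the arm can. A call is refused whole if a number of a shift passes 41.7 or a number of a turn 7.16, either way. A call with a gripper value outside its range is refused whole. The fingers move at their own pace and stop on an object; "force" is the grip in N (left out, the last holds). Time passes only in rows, so rows that do not move let the fingers close. It gives the time, the measured TCP pose, the force, the opening and the grip force at its end, in the units of the state.
- sense(): the state, without advancing time (a new reading comes with each control period).
- snapshot(name): name is "side" or "top" or "wrist"; returns the picture (480x640x3 uint8, red, green, blue); there is no depth.
- camera_info(name): a dict with "camera_matrix" (3x3 intrinsics, pixels), "rvec" (rotation vector, rad) and "tvec" (3), from world to camera coordinates, as OpenCV has them; the wrist camera has in their place "T_tool_cam" (4x4, takes a point from camera to tool coordinates, whose origin is the TCP and whose axes are the flange's). Camera axes: x right, y down, z forward; pixel columns grow to the right and rows downward; lengths in mm; the calibration is good to about 2 mm. A picture is of the moment at which its call begins: read the wrist's pose just before it. camera_info takes no time and is no camera call.
- finish_job(): hands the job in; it is judged then, once.
Trained networks look in the newest picture that a camera, given by its name, has taken for a name from the list of things; names that differ only in an ending like _2 or _b are one class to them, and where a whole thing is asked for, a point or a joint stands for the part that bears it (a point fixed in the world has none). Each returns a list of dicts, best first, with "confidence" (0 to 1); they miss things now and then, are a little off and sometimes report something else, mostly with a low value. They report only what shows in the picture. A call takes as long as a camera call.
- trace(camera, target): "pixels" (480x640 bool, what is visible of it) and "bbox" ([left, top, right, bottom] in pixels, round what is visible of it).
The state is a dict: "time": time; "joints": joint angles; "joint_velocities": joint speeds; "joint_torque": joint torques, N m; "position": TCP position; "tool_rot": TCP orientation; "contact_force": force on the tool from outside, world axes, zero at the start; "torque": the same for the moment, N m; "grip_width": finger opening in mm; "grip_force": force on a finger pad.
Only numpy, scipy, OpenCV 4.12 (cv2) and the standard library are available. Lean on these libraries where they do the work, as an engineer would, in place of code of your own. Each camera call takes 0.05 s, during which the arm holds its last target. There are 200 camera calls.

## Working session

There is one attempt and no reset: what is moved stays moved. The work goes in short steps, Python scripts to look and compute and a tool call to move; the robot and the scene stay as the last step left them, time stands still between calls to the robot, and variables do not carry over. Pictures are saved under pics/ and viewed, at most 10 in all, crops included, and the job is handed in when it is done.

Besides the shell and the picture viewer there is one more tool, called after "Emit:" as name(argument=value, ...) on one line, values as JSON. apply_moves: Moves the arm, as the interface text tells. Its arguments: {"type":"object","properties":{"commands":{"type":"array","items":{"type":"number"}},"force":{"type":"number"}},"required":["commands"]}

```bash
mkdir -p pics; cat > h.py <<'E'
from bench import *
import numpy as np, cv2
from scipy.spatial.transform import Rotation as R
def cam(name, s=None):
    c=camera_info(name); K=np.array(c["camera_matrix"],float)
    if "T_tool_cam" in c:
        s=s or sense(); T=np.eye(4); T[:3,:3]=R.from_quat(s["tool_rot"]).as_matrix(); T[:3,3]=s["position"]
        W=T@np.array(c["T_tool_cam"]); W=np.linalg.inv(W); return K,W[:3,:3],W[:3,3]
    return K,cv2.Rodrigues(np.array(c["rvec"],float))[0],np.array(c["tvec"],float).ravel()
def at_z(C,px,z):
    K,Rm,t=C; px=np.atleast_2d(np.array(px,float))
    d=(np.c_[px,np.ones(len(px))]@np.linalg.inv(K).T)@Rm; o=-Rm.T@t
    return o+d*((z-o[2])/d[:,2])[:,None]
def proj(C,P):
    K,Rm,t=C; p=(np.atleast_2d(P)@Rm.T+t)@K.T; return p[:,:2]/p[:,2:]
def save(n,im): cv2.imwrite(f"pics/{n}.png",cv2.cvtColor(im,cv2.COLOR_RGB2BGR))
E
python3 - <<'E'
from h import *
s=sense(); print({k:np.round(v,3).tolist() for k,v in s.items()})
ims={n:snapshot(n) for n in("top","side","wrist")}
save("a",np.vstack([cv2.resize(np.hstack([ims["top"]]),(800,600))]))
save("b",np.hstack([cv2.resize(ims[n],(400,300)) for n in("side","wrist")]))
for n in ("top","side"):
    C=cam(n); print(n,"campos",(-C[1].T@C[2]).round(0), "K",C[0][0,0])
    for t in("agate_center","arbor_head","polisher","block","tray","felt_bob","disc_a","jar","loupe","pen"):
        for d in trace(n,t)[:2]:
            b=d["bbox"]; m=d["pixels"]; ys,xs=np.nonzero(m)
            print(n,t,round(d["confidence"],2),np.round(b).tolist(),xs.mean().round(1),ys.mean().round(1),len(xs), at_z(C,[xs.mean(),ys.mean()],{"agate_center":21,"arbor_head":85,"polisher":60,"block":40}.get(t,10)).round(1).tolist())
print(camera_info("wrist")["T_tool_cam"])
E
```

```text
{'time': 0.0, 'joints': [1.396, 0.359, 0.011, -0.0, -1.224, -0.288], 'joint_velocities': [-0.001, -0.0, 0.002, -0.001, -0.001, -0.0], 'joint_torque': [0.0, -58.272, 29.304, 6.997, 0.007, -0.0], 'position': [301.251, 603.825, 403.723], 'tool_rot': [0.973, -0.229, -0.0, 0.001], 'contact_force': [-0.341, 0.664, 0.198], 'torque': [-0.011, 0.01, -0.026], 'grip_force': 0.0, 'grip_width': 87.913}
top campos [ 489.   37. 1068.] K 433.8896771539413
top agate_center 0.78 [434.0, 251.0, 460.0, 272.0] 448.2 260.0 259 [[542.8, -303.5, 21.0]]
top polisher 0.66 [284.0, 221.0, 349.0, 286.0] 316.0 251.9 2773 [[552.4, 18.2, 60.0]]
top block 0.98 [165.0, 256.0, 244.0, 297.0] 203.7 275.0 2141 [[493.2, 280.3, 40.0]]
top tray 0.82 [401.0, 216.0, 500.0, 324.0] 448.2 269.9 6957 [[519.2, -307.0, 10.0]]
top felt_bob 0.64 [173.0, 270.0, 189.0, 285.0] 180.6 277.6 218 [[485.9, 342.6, 10.0]]
top disc_a 0.55 [438.0, 252.0, 459.0, 269.0] 448.0 260.2 221 [[543.0, -306.7, 10.0]]
top disc_a 0.47 [401.0, 232.0, 423.0, 244.0] 411.8 239.5 200 [[591.7, -217.5, 10.0]]
top jar 0.62 [263.0, 159.0, 286.0, 189.0] 272.7 172.6 5
[... 1278 characters left out ...]
-219.6, 10.0]]
side disc_a 0.68 [443.0, 430.0, 464.0, 455.0] 453.2 443.3 336 [[452.9, -392.3, 10.0]]
side jar 0.72 [322.0, 171.0, 349.0, 209.0] 333.6 188.0 866 [[766.0, 145.7, 10.0]]
side loupe 0.74 [413.0, 243.0, 436.0, 265.0] 424.1 251.7 372 [[746.6, -133.5, 10.0]]
side loupe 0.17 [352.0, 212.0, 390.0, 247.0] 369.6 226.5 287 [[724.1, -3.0, 10.0]]
side pen 0.82 [348.0, 216.0, 388.0, 243.0] 366.7 228.9 218 [[713.8, -3.3, 10.0]]
[[ 1.57668432e-04 -9.65099106e-01 -2.61884880e-01  6.87116742e+01]
 [ 9.99999983e-01  1.26510114e-04  1.35836905e-04 -4.06674320e-01]
 [-9.79649895e-05 -2.61884897e-01  9.65099109e-01  2.10956325e+01]
 [ 0.00000000e+00  0.00000000e+00  0.00000000e+00  1.00000000e+00]]
```

View pics/a.png

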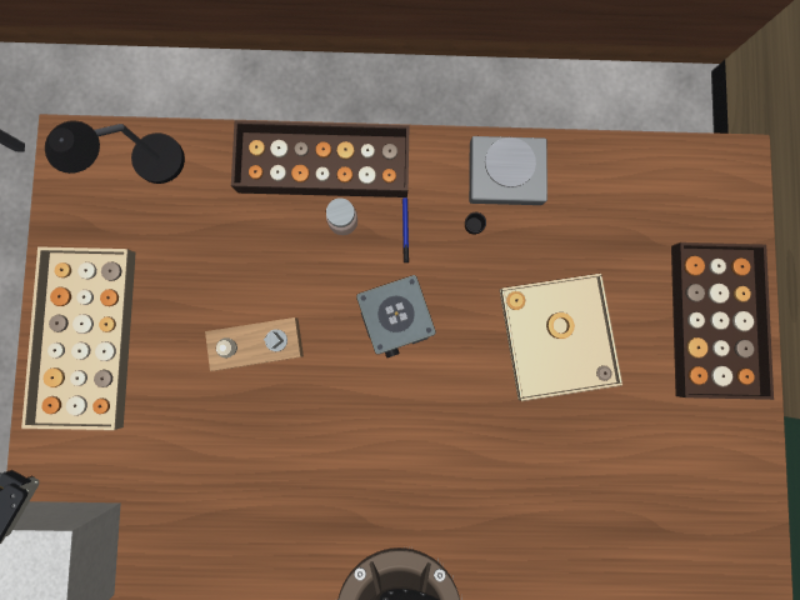

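View pics/b.png

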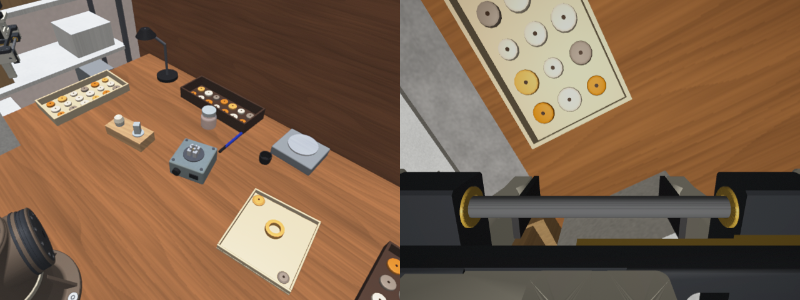

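The top view shows the ring at about (448,260), the chuck at (316,252), the arbor at (220,272) and the bob at (180,278), in 640-px coordinates. The networks agree. Next I fly over the block for a wrist view.

Emit:
apply_moves(commands=[1,33,24,0,0,0,0,1,33,24,0,0,0,0,1,33,24,0,0,0,0,1,33,24,0,0,0,0,1,33,24,0,0,0,0,1,33,24,0,0,0,0,1,33,24,0,0,0,0,1,33,24,0,0,0,0,1,33,24,0,0,0,0,1,33,24,0,0,0,0])

```text
time: 1.98
position: [489.9, 240.0, 405.1]
tool_rot: [0.973, -0.229, 0.0, -0.0]
contact_force: [0.6, 0.9, 0.2]
grip_width: 87.5
grip_force: 0.0
```

Emit:
apply_moves(commands=[1,0,0,0,0,0,0,1,0,0,0,0,0,0,1,0,0,0,0,0,0])

```text
time: 2.23
position: [489.6, 241.7, 404.8]
tool_rot: [0.973, -0.23, 0.0, -0.0]
contact_force: [0.6, 1.1, -0.4]
grip_width: 87.5
grip_force: 0.0
```

```bash
cat > look.py <<'E'
from h import *
import sys
def look(name,targets,tag):
    s=sense(); im=snapshot("wrist"); C=cam("wrist",s); save(tag,im); np.savez(tag+".npz",K=C[0],R=C[1],t=C[2])
    a=R.from_quat(s["tool_rot"]).as_matrix()
    print("pos",np.round(s["position"],1),"x",a[:,0].round(3),"z",a[:,2].round(4),"t",round(s["time"],2),"gw",round(s["grip_width"],1),"F",np.round(s["contact_force"],1))
    for t,z in targets:
        for d in trace("wrist",t)[:2]:
            ys,xs=np.nonzero(d["pixels"]); (u,v),(w,h),an=cv2.minAreaRect(np.c_[xs,ys].astype(np.float32))
            print(t,round(d["confidence"],2),np.round(d["bbox"]).tolist(),"mean",xs.mean().round(1),ys.mean().round(1),"rect",np.round([u,v,w,h,an],1),len(xs),"world",at_z(C,[xs.mean(),ys.mean()],z).round(1)[0],"rectc",at_z(C,[u,v],z).round(1)[0])
    return C,im
E
python3 - <<'E'
from look import *
look("wrist",[("arbor_head",65),("felt_bob",60),("block",40)],"pics/w1".replace("pics/",""))
E
```

```text
pos [489.6 241.7 404.8] x [ 0.894 -0.447  0.   ] z [ 3.e-04  4.e-04 -1.e+00] t 2.23 gw 87.5 F [ 0.6  1.1 -0.4]
arbor_head 0.88 [291.0, 185.0, 335.0, 233.0] mean 312.3 208.9 rect [312.  208.5  43.1  43.1  45. ] 1505 world [504.  241.2  65. ] rectc [504.4 241.3  65. ]
felt_bob 0.82 [214.0, 249.0, 258.0, 289.0] mean 235.0 268.4 rect [235.  268.5  41.   40.   90. ] 1347 world [485.6 330.2  60. ] rectc [485.6 330.2  60. ]
felt_bob 0.26 [418.0, 2.0, 639.0, 136.0] mean 521.4 54.5 rect [523.4  36.9 153.9 188.6  42.2] 19977 world [539.6  37.5  60. ] rectc [550.8  32.   60. ]
block 0.9 [184.0, 149.0, 370.0, 313.0] mean 278.5 231.1 rect [274.4 234.6  81.9 179.2  54.2] 10673 world [495.6 281.9  40. ] rectc [494.4 287.   40. ]
block 0.56 [541.0, 11.0, 559.0, 28.0] mean 551.9 19.6 rect [551.   20.6   5.   20.8  53.1] 80 world [552.7  -4.1  40. ] rectc [552.2  -3.2  40. ]
```

View pics/w1.png

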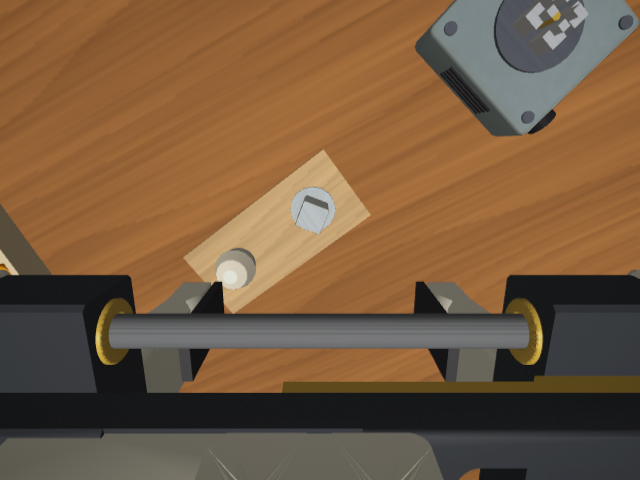

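The wrist view shows the arbor head at about (312,215), its flange, the felt bob at (236,270), and the polisher at top right. Next are looks over the polisher and then the ring.

Emit:
apply_moves(commands=[1,25,29,0,0,0,0,1,25,29,0,0,0,0,1,25,29,0,0,0,0,1,25,29,0,0,0,0,1,25,29,0,0,0,0,1,25,29,0,0,0,0,1,0,0,0,0,0,0,1,0,0,0,0,0,0,1,0,0,0,0,0,0])

```text
time: 3.18
position: [546.1, 19.8, 404.5]
tool_rot: [0.973, -0.229, -0.0, -0.0]
contact_force: [0.8, -0.2, 0.2]
grip_width: 87.9
grip_force: 0.0
```

```bash
python3 - <<'E'
from look import *
C,im=look("wrist",[("polisher",60),("chuck_seat",95),("plunger",84)],"w2")
E
```

```text
pos [546.1  19.8 404.5] x [ 0.895 -0.446 -0.   ] z [-2.e-04  1.e-04 -1.e+00] t 3.18 gw 87.9 F [ 0.8 -0.2  0.2]
polisher 0.85 [225.0, 121.0, 408.0, 299.0] mean 315.6 210.0 rect [318.4 211.  137.9 135.6  41.6] 17483 world [557.4  17.4  60. ] rectc [555.5  15.6  60. ]
chuck_seat 0.74 [231.0, 115.0, 405.0, 300.0] mean 315.7 209.9 rect [318.7 211.2 140.9 137.9  41.2] 17954 world [562.9  14.4  95. ] rectc [560.9  12.7  95. ]
plunger 0.56 [313.0, 217.0, 317.0, 226.0] mean 315.0 219.2 rect [315. 219.   6.   6.  90.] 39 world [554.5  19.3  84. ] rectc [554.7  19.2  84. ]
```

View pics/w2.png

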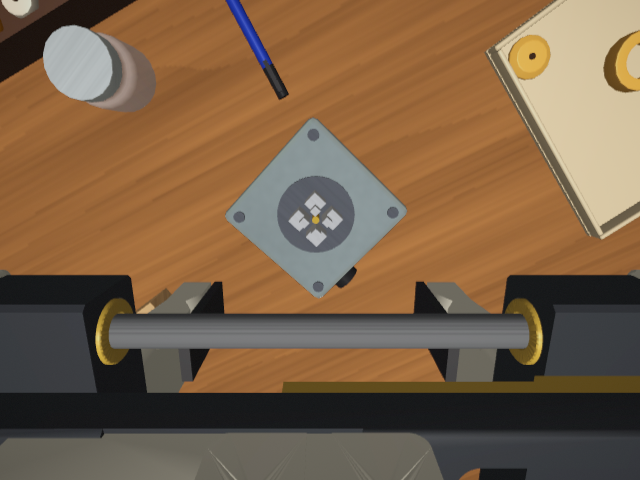

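Emit:
apply_moves(commands=[1,14,30,8,0,0,0,1,14,30,8,0,0,0,1,14,30,8,0,0,0,1,14,30,8,0,0,0,1,14,30,8,0,0,0,1,14,30,8,0,0,0,1,14,30,8,0,0,0,1,14,30,8,0,0,0,1,14,30,8,0,0,0,1,0,0,0,0,0,0])

```text
time: 4.22
position: [537.8, -281.8, 330.5]
tool_rot: [0.973, -0.23, -0.001, 0.0]
contact_force: [1.1, 0.5, -0.0]
grip_width: 87.6
grip_force: 0.0
```

Emit:
apply_moves(commands=[1,0,0,0,0,0,0,1,0,0,0,0,0,0])

```text
time: 4.38
position: [538.5, -278.0, 332.6]
tool_rot: [0.973, -0.229, -0.0, -0.0]
contact_force: [-0.6, 0.3, 0.2]
grip_width: 87.7
grip_force: 0.0
```

```bash
python3 - <<'E'
from look import *
C,im=look("wrist",[("agate_center",21),("disc_a",14)],"w3")
E
```

```text
pos [ 538.5 -278.   332.6] x [ 0.895 -0.446 -0.   ] z [-2.e-04  1.e-04 -1.e+00] t 4.38 gw 87.7 F [-0.6  0.3  0.2]
agate_center 0.78 [311.0, 178.0, 378.0, 243.0] mean 345.4 212.3 rect [345.5 212.5  65.   63.   90. ] 2336 world [ 542.8 -303.4   21. ] rectc [ 542.6 -303.4   21. ]
disc_a 0.95 [201.0, 184.0, 247.0, 232.0] mean 224.5 206.6 rect [224. 207.  44.  44.  90.] 1581 world [ 589.2 -217.9   14. ] rectc [ 589.  -217.4   14. ]
disc_a 0.76 [466.0, 243.0, 500.0, 279.0] mean 481.4 260.3 rect [481.  260.5  30.4  34.6  45. ] 883 world [ 453.5 -388.    14. ] rectc [ 453.5 -387.7   14. ]
```

View pics/w3.png

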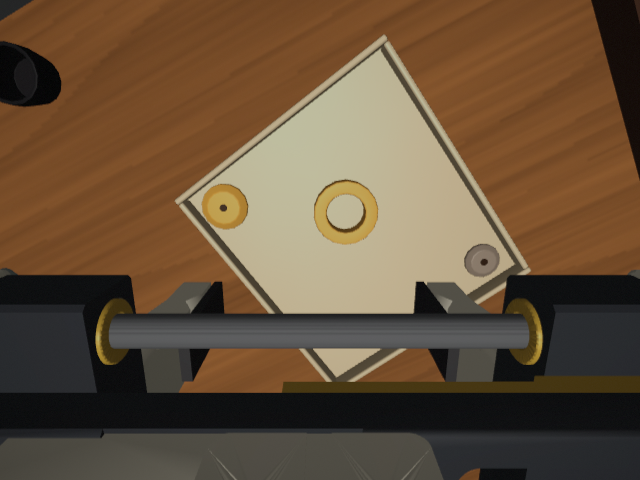

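Emit:
apply_moves(commands=[0.82,7.6,10.4,26,0,0,0,0.82,7.6,10.4,26,0,0,0,0.82,0,0,30,0,0,0,0.82,0,0,30,0,0,0,0.82,0,0,0,0,0,0,0.82,0,0,0,0,0,0])

```text
time: 5.03
position: [542.6, -303.2, 220.1]
tool_rot: [0.974, -0.229, -0.001, 0.0]
contact_force: [-0.2, 0.2, -0.0]
grip_width: 71.9
grip_force: 0.0
```

```bash
python3 - <<'E'
from look import *
C,im=look("wrist",[("agate_center",21)],"w4")
d=np.load("w2.npz"); C2=(d["K"],d["R"],d["t"])
im2=cv2.imread("w2.png") if 0 else cv2.imread("pics/w2.png")
sc=np.array([(313,134),(393,212),(318,286),(239,217)],float)
P=at_z(C2,sc,60); print(P.round(1),P.mean(0),np.degrees(np.arctan2(P[0,1]-P[2,1],P[0,0]-P[2,0])),np.degrees(np.arctan2(P[1,1]-P[3,1],P[1,0]-P[3,0])))
print(np.linalg.norm(P[0]-P[2]),np.linalg.norm(P[1]-P[3]))
b=im2.astype(int); m=(b.min(2)>150)
m[:180]=0;m[250:]=0;m[:,:270]=0;m[:,360:]=0
ys,xs=np.nonzero(m);print("jaws",xs.mean(),ys.mean(),len(xs),at_z(C2,[xs.mean(),ys.mean()],85))
save("c",cv2.cvtColor(np.hstack([cv2.resize(im2[175:255,270:370],(500,400),interpolation=cv2.INTER_CUBIC),cv2.resize(cv2.imread("pics/w1.png")[170:250,275:350],(300,400),interpolation=cv2.INTER_CUBIC)]),cv2.COLOR_BGR2RGB))
E
```

```text
pos [ 542.6 -303.2  220.1] x [ 0.895 -0.445 -0.003] z [-2.9e-03  4.0e-04 -1.0e+00] t 5.03 gw 71.9 F [-0.2  0.2 -0. ]
agate_center 0.56 [271.0, 224.0, 372.0, 309.0] mean 319.6 272.6 rect [320. 270.  86.  98.  90.] 5037 world [ 546.3 -305.4   21. ] rectc [ 547.5 -306.2   21. ]
[[615.7  -9.3  60. ]
 [525.3 -42.8  60. ]
 [492.4  47.6  60. ]
 [582.   80.9  60. ]] [553.86699887  19.09319636  60.        ] -24.760830258947845 -114.61300564234588
135.85022600898466 136.1027735837853
jaws 315.14170506912444 219.3663594470046 868 [[554.50389352  19.12889564  85.        ]]
```

View pics/c.png

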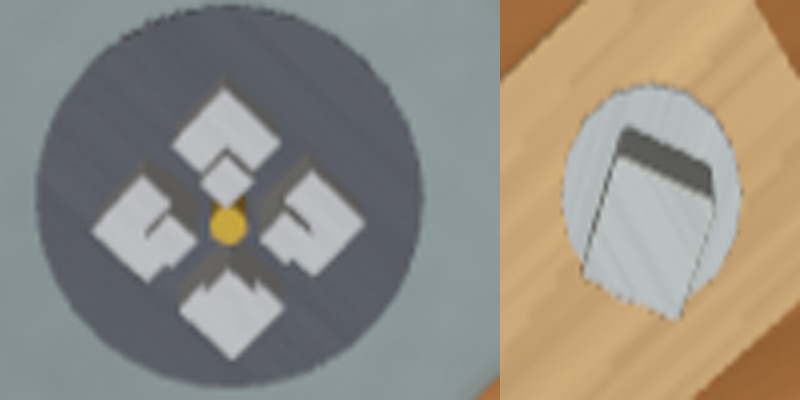

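The chuck crop shows the slots along the housing's sides (yaw ≈ 20.2° mod 90) and the chuck axis at about (554.3, 19.1). Gripping the ring now.

Emit:
apply_moves(commands=[0.82,0,0,17,0,0,0,0.82,0,0,16,0,0,0,0.82,0,0,0,0,0,0,0.4,0,0,0,0,0,0,0.4,0,0,0,0,0,0,0.4,0,0,0,0,0,0,0.4,0,0,0,0,0,0,0.4,0,0,0,0,0,0], force=15)

```text
time: 5.8
position: [543.2, -304.1, 189.2]
tool_rot: [0.973, -0.229, 0.001, 0.0]
contact_force: [-0.4, 0.9, 6.1]
grip_width: 51.9
grip_force: 15.0
```

Emit:
apply_moves(commands=[0.4,0,0,-20,0,0,0,0.4,0,0,-36,0,0,0,0.4,0,0,-38,0,0,0,0.4,-16.8,-36.8,-6,0,0,0,0.4,-16.8,-36.8,0,0,0,0,0.4,-16.8,-36.8,0,0,0,0,0.4,-16.8,-36.8,0,0,0,0,0.4,-16.8,-36.8,0,0,0,0,0.4,-16.8,-36.8,0,0,0,0,0.4,-16.8,-36.8,0,0,0,0])

```text
time: 6.63
position: [551.9, -19.2, 288.3]
tool_rot: [0.973, -0.229, 0.0, -0.0]
contact_force: [2.4, 0.3, -0.8]
grip_width: 51.8
grip_force: 15.0
```

Emit:
apply_moves(commands=[0.4,-16.8,-36.8,0,0,0,0,0.4,0,0,0,0,0,0,0.4,0,0,0,0,0,0,0.4,0,0,0,0,0,0])

```text
time: 6.97
position: [553.6, 19.6, 287.8]
tool_rot: [0.973, -0.229, -0.0, -0.0]
contact_force: [0.5, -0.3, 0.1]
grip_width: 51.8
grip_force: 15.0
```

```bash
python3 - <<'E'
from look import *
C,im=look("wrist",[("agate_center",130)],"w5")
s=sense(); p=np.array(s["position"]); a=R.from_quat(s["tool_rot"]).as_matrix()
for d in trace("wrist","agate_center")[:1]:
    m=d["pixels"]; print([ (int(y),int(np.nonzero(m[y])[0].min()),int(np.nonzero(m[y])[0].max())) for y in range(480) if m[y].any()][::8])
E
```

```text
pos [553.6  19.6 287.8] x [ 0.895 -0.445 -0.   ] z [-1.e-04  0.e+00 -1.e+00] t 6.97 gw 51.8 F [ 0.5 -0.3  0.1]
agate_center 0.93 [259.0, 245.0, 376.0, 361.0] mean 318.6 289.2 rect [316.9 302.8 111.2 116.   29.6] 5066 world [565.2  14.3 130. ] rectc [560.3  17.5 130. ]
[(247, 316, 327), (255, 287, 348), (263, 278, 359), (271, 271, 365), (279, 269, 369), (287, 265, 372), (295, 262, 375), (303, 260, 377), (311, 261, 376), (353, 288, 350), (361, 308, 330)]
```

View pics/w5.png

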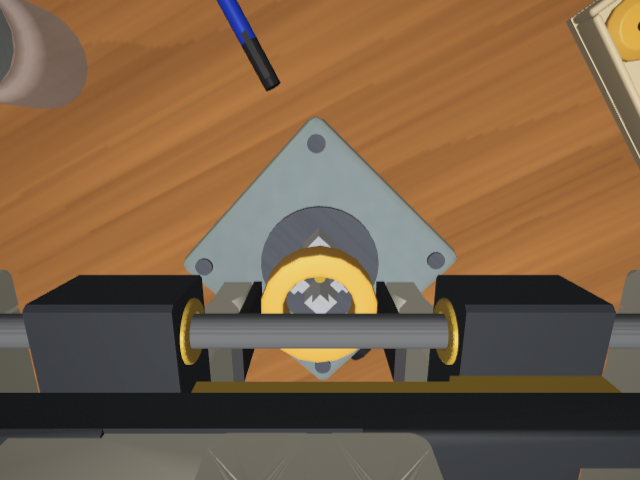

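```bash
cat > fit.py <<'E'
from look import *
from scipy.optimize import least_squares
def ringfit(tag):
    d=np.load(tag+".npz"); c=camera_info("wrist"); K=d["K"]; T=np.linalg.inv(np.array(c["T_tool_cam"])); Ct=(K,T[:3,:3],T[:3,3])
    m=trace("wrist","agate_center")[0]["pixels"]; ys,xs=np.nonzero(m); h=cv2.convexHull(np.c_[xs,ys].astype(np.int32))[:,0].astype(float)
    h+=np.where(True,0.0,0)
    th=np.linspace(0,2*np.pi,200)
    dirs=np.c_[np.cos(th[::5]),np.sin(th[::5])]
    sup=(h@dirs.T).max(0)+0.5
    def f(p):
        ex,ey,z=p; P=np.vstack([np.c_[ex+26*np.cos(th),ey+26*np.sin(th),0*th+zz] for zz in (z,z+16)])
        return (proj(Ct,P)@dirs.T).max(0)-sup
    r=least_squares(f,[0,0,168],loss="soft_l1"); print("ring in tool",r.x.round(2),"res",np.abs(r.fun).mean().round(2)); return r.x
if __name__=="__main__":
    e=ringfit("w5"); s=sense(); a=R.from_quat(s["tool_rot"]).as_matrix()
    print("ring world",(np.array(s["position"])+a@(e+[0,0,8])).round(1))
    d=np.load("w5.npz"); C=(d["K"],d["R"],d["t"])
    P=at_z(C,[(316,143),(436,260.5),(204,267),(322,366)],60); print(P.round(1),P.mean(0).round(2))
E
python3 fit.py
```

```text
ring in tool [ -3.81  -0.45 173.46] res 1.02
ring world [550.4  20.3 106.2]
[[615.5  -9.2  60. ]
 [525.1 -42.4  60. ]
 [582.   81.   60. ]
 [491.9  48.3  60. ]] [553.61  19.43  60.  ]
```

```bash
cat >> fit.py <<'E'
    c=camera_info("wrist"); T=np.linalg.inv(np.array(c["T_tool_cam"])); Ct=(d["K"],T[:3,:3],T[:3,3])
    m=trace("wrist","agate_center")[0]["pixels"]; ys,xs=np.nonzero(m); print(ys.min(),ys.max(),xs.min(),xs.max(),"hole cols",[(y,np.nonzero(~m[y,290:350])[0][[0,-1]]+290 if (~m[y,290:350]).any() else 0) for y in(275,280,290,300)], [ (y) for y in range(245,300) if not m[y,320]][:3])
    th=np.linspace(0,2*np.pi,720)
    for z in (166,168,170,173.5):
      for ex in (-4,-2,0):
        o=[proj(Ct,np.c_[ex+r*np.cos(th),r*np.sin(th),0*th+zz]) for r,zz in((26,z),(26,z+16),(15.5,z),(15.5,z+16))]
        print(z,ex,"outer bottom-circle top row",o[1][:,1].min().round(1),"top-circle low row",o[0][:,1].max().round(1),"width",np.ptp(o[0][:,0]).round(1),"hole top-circle top",o[2][:,1].min().round(1),"hole bottom-circle top",o[3][:,1].min().round(1))
    print("pl",at_z(C,(320,279),84))
    save("d",cv2.cvtColor(cv2.resize(cv2.imread("pics/w5.png")[230:370,240:400],(800,600)),cv2.COLOR_BGR2RGB))
E
python3 fit.py
```

```text
ring in tool [ -3.81  -0.45 173.46] res 1.02
ring world [550.4  20.3 106.2]
[[615.5  -9.2  60. ]
 [525.1 -42.4  60. ]
 [582.   81.   60. ]
 [491.9  48.3  60. ]] [553.61  19.43  60.  ]
247 362 260 377 hole cols [(275, 0), (280, array([304, 333])), (290, array([291, 345])), (300, array([290, 349]))] [245, 246, 277]
166 -4 outer bottom-circle top row 249.7 top-circle low row 371.7 width 121.7 hole top-circle top 284.6 hole bottom-circle top 271.7
166 -2 outer bottom-circle top row 245.4 top-circle low row 367.8 width 122.1 hole top-circle top 280.1 hole bottom-circle top 267.6
166 0 outer bottom-circle top row 241.1 top-circle low row 363.8 width 122.5 hole top-circle top 275.6 hole bottom-circle top 263.4
168 -4 outer bottom-circle top row 248.5 top-circle low row 369.1 width 120.3 hole top-circle top 282.9 hole bottom-circle top 270.3
168 -2 outer bottom-circle top row 244.3 top-circle low row 365.2 width 120.7 hole top-circle top 278.4 hole bottom-circle top 266.2
168 0 outer bottom-circle top row 240.0 top-circle low row 361.3 width 121.1 hole top-circle top 273.9 hole bottom-circle
[... 158 characters left out ...]
ottom-circle top row 243.1 top-circle low row 362.6 width 119.2 hole top-circle top 276.7 hole bottom-circle top 264.8
170 0 outer bottom-circle top row 238.9 top-circle low row 358.8 width 119.6 hole top-circle top 272.3 hole bottom-circle top 260.7
173.5 -4 outer bottom-circle top row 245.3 top-circle low row 362.1 width 116.4 hole top-circle top 278.3 hole bottom-circle top 266.4
173.5 -2 outer bottom-circle top row 241.1 top-circle low row 358.3 width 116.8 hole top-circle top 273.9 hole bottom-circle top 262.5
173.5 0 outer bottom-circle top row 237.0 top-circle low row 354.5 width 117.2 hole top-circle top 269.6 hole bottom-circle top 258.4
pl [[553.11180897  19.44316497  84.        ]]
```

View pics/d.png

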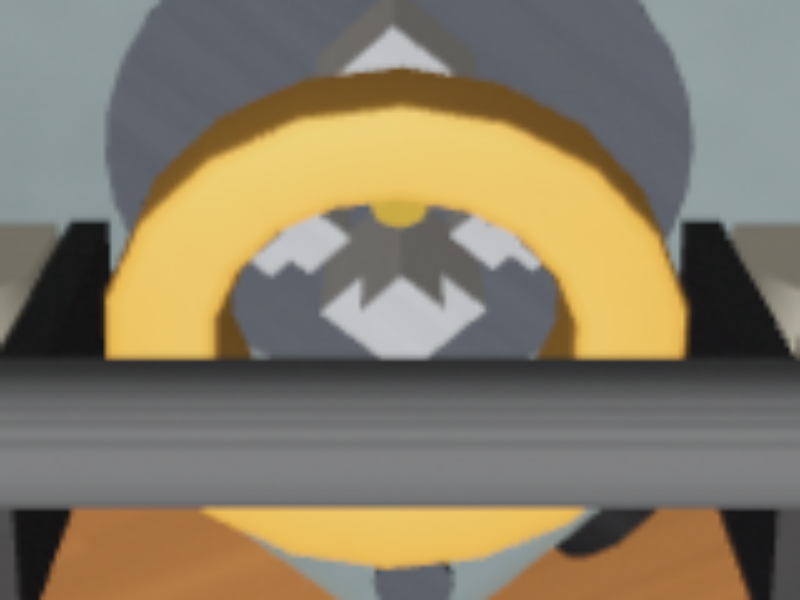

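```bash
python3 - <<'E'
from look import *
from scipy.optimize import least_squares
d=np.load("w5.npz"); c=camera_info("wrist"); T=np.linalg.inv(np.array(c["T_tool_cam"])); Ct=(d["K"],T[:3,:3],T[:3,3]); print(d["K"].round(1).tolist())
th=np.linspace(0,2*np.pi,720)
obs=np.array([245.9,254.5,362.1,277.4,116.9])
def f(p,zfix=None):
    ex,z,tl=p; M=R.from_euler("y",tl,degrees=True).as_matrix()
    o=[proj(Ct,np.c_[r*np.cos(th),r*np.sin(th),0*th+zz]@M.T+[ex,0,z+8]) for r,zz in((26,-8),(26,8),(15.5,-8))]
    return np.array([o[1][:,1].min(),o[0][:,1].min(),o[0][:,1].max(),o[2][:,1].min(),np.ptp(o[0][:,0])])-obs
r=least_squares(f,[0,168,0]); print(r.x,r.fun)
r=least_squares(lambda p:f([p[0],p[1],0]),[0,168]); print(r.x,r.fun)
r=least_squares(lambda p:f([p[0],168,p[1]]),[0,0]); print(r.x,r.fun)
s=sense(); snapshot("side"); C=cam("side"); snapshot("top")
for t in trace("side","agate_center")[:2]:
    ys,xs=np.nonzero(t["pixels"]); print("side",t["confidence"],t["bbox"],xs.mean(),ys.mean(),len(xs),at_z(C,[xs.mean(),ys.mean()],112))
p=np.array(s["position"])
print("expect side ring c",proj(C,[p[0],p[1],p[2]-176]),"if lower",proj(C,[p[0],p[1],p[2]-181]))
C=cam("top")
for n in("plunger","polisher"):
  for t in trace("top",n)[:1]: ys,xs=np.nonzero(t["pixels"]); print(n,t["confidence"],t["bbox"])
E
```

```text
[[371.6, 0.0, 318.6], [0.0, 371.6, 243.2], [0.0, 0.0, 1.0]]
[ -3.99877006 173.48362681  -1.29651214] [-0.58604633 -0.05017443  0.40905229  0.20811441 -0.45108226]
[ -3.72331415 173.12011572] [-0.99592488  0.37309436 -0.03193674  0.57378708 -0.16878513]
[-1.61021018  1.58078035] [-2.50881721  0.13918577  1.81608928  1.00012091  3.81903755]
side 0.47 [296.4, 224.7, 303.4, 238.2] 298.6 231.6 50 [[532.21203003  22.0856024  112.        ]]
expect side ring c [[308.1361768  227.06026868]] if lower [[308.15802479 228.93363162]]
polisher 0.78 [303.1, 261.2, 350.3, 288.4]
```

Emit:
apply_moves(commands=[0.4,1.6,0.4,0,0,0,0,0.4,0,0,3,0,0,0,0.4,0,0,3,0,0,0,0.4,0,0,3,0,0,0,0.4,0,0,2,0,0,0,0.4,0,0,0,0,0,0])

```text
time: 8.02
position: [554.8, 18.3, 275.9]
tool_rot: [0.973, -0.229, -0.001, 0.0]
contact_force: [-0.4, -0.6, -0.4]
grip_width: 51.5
grip_force: 15.0
```

Emit:
apply_moves(commands=[0.4,0,0,2,0,0,0,0.4,0,0,2,0,0,0,0.4,0,0,0,0,0,0])

```text
time: 8.27
position: [554.9, 18.3, 272.2]
tool_rot: [0.973, -0.229, -0.0, 0.0]
contact_force: [-0.8, -0.6, 0.2]
grip_width: 51.6
grip_force: 15.0
```

Emit:
apply_moves(commands=[0.4,0,0,1.5,0,0,0,0.4,0,0,0,0,0,0,0.4,0,0,1.5,0,0,0,0.4,0,0,0,0,0,0])

```text
time: 8.6
position: [554.9, 18.3, 269.5]
tool_rot: [0.973, -0.229, -0.0, 0.0]
contact_force: [0.1, 0.3, -0.9]
grip_width: 52.0
grip_force: 15.0
```

Emit:
apply_moves(commands=[0.4,0,0,1,0,0,0,0.4,0,0,0,0,0,0,0.4,0,0,1,0,0,0,0.4,0,0,0,0,0,0])

```text
time: 8.93
position: [555.0, 18.4, 269.1]
tool_rot: [0.973, -0.229, 0.0, 0.0]
contact_force: [-4.9, 0.0, 11.8]
grip_width: 52.0
grip_force: 15.0
```

Emit:
apply_moves(commands=[0.4,0,0,-1,0,0,0,0.78,0,0,0,0,0,0,0.78,0,0,0,0,0,0,0.78,0,0,0,0,0,0,0.78,0,0,-20,0,0,0,0.78,0,0,-38,0,0,0,0.78,0,0,-38,0,0,0,0.78,0,0,-38,0,0,0,0.78,0,0,0,0,0,0,0.78,0,0,0,0,0,0])

```text
time: 9.77
position: [555.4, 18.4, 405.2]
tool_rot: [0.973, -0.229, 0.002, -0.001]
contact_force: [-0.3, 0.6, -0.8]
grip_width: 68.4
grip_force: 0.0
```

```bash
python3 - <<'E'
from look import *
C,im=look("wrist",[("agate_center",101),("plunger",84)],"w6")
E
```

```text
pos [555.4  18.4 405.2] x [ 0.895 -0.446  0.004] z [ 0.0049  0.0017 -1.    ] t 9.77 gw 68.4 F [-0.3  0.6 -0.8]
```

View pics/w6.png

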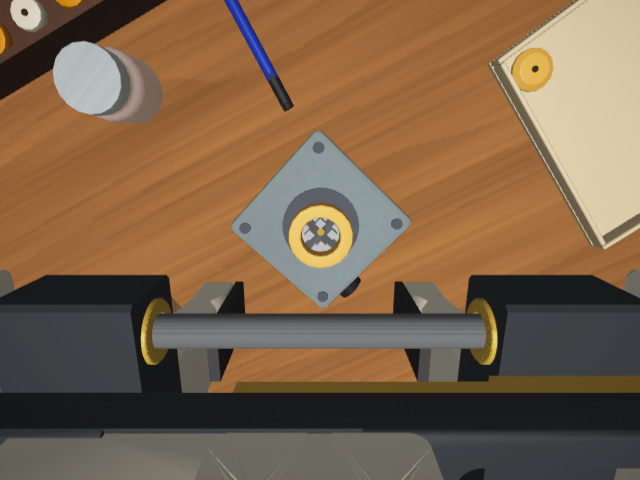

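The picture shows the ring nested on the nose at (321,236), flat, with all four jaws and the slot visible through the hole. Next I compute the arbor pose from the head's corners.

```bash
python3 - <<'E'
from h import *
d=np.load("w1.npz"); C=(d["K"],d["R"],d["t"])
q=[(304.25,201),(328.5,210),(320.5,234),(295.75,225)]
P=at_z(C,q,85)[:,:2]; print(P.round(1),"c",P.mean(0).round(2),[np.linalg.norm(P[i]-P[i-1]).round(1) for i in range(4)])
for a,b in((0,1),(3,2),(3,0),(2,1)): print(np.degrees(np.arctan2(*(P[b]-P[a])[::-1])).round(1))
print("bob",at_z(C,[(236,268)],70))
im=cv2.imread("pics/w6.png"); d=np.load("w6.npz"); C=(d["K"],d["R"],d["t"])
m=cv2.inRange(cv2.cvtColor(im,cv2.COLOR_BGR2HSV),(15,110,120),(32,255,255)); m[:190]=0;m[275:]=0;m[:,:270]=0;m[:,370:]=0
ys,xs=np.nonzero(m); (u,v),r=cv2.minEnclosingCircle(np.c_[xs,ys].astype(np.float32)); print("ring",u,v,r,at_z(C,[u,v],101))
P=at_z(C,[(318.5,147),(397,223.5),(322.5,296.5),(245,228)],60);print("scr",P.mean(0))
E
```

```text
[[515.6 242.2]
 [500.2 227.9]
 [485.2 242.7]
 [501.1 257.5]] c [500.53 242.59] [np.float64(21.1), np.float64(21.0), np.float64(21.1), np.float64(21.7)]
-137.1
-137.1
-46.5
-44.4
bob [[487.6299322  325.53664691  70.        ]]
ring 320.65716552734375 255.68019104003906 51.697731018066406 [[539.85177948  26.00791471 101.        ]]
scr [553.63956768  19.01842728  60.        ]
```

Emit:
apply_moves(commands=[0.5,-24.9,-29.4,0,0,0,0,0.5,-24.9,-29.4,0,0,0,0,0.5,-24.9,-29.4,0,0,0,0,0.5,-24.9,-29.4,0,0,0,0,0.5,-24.9,-29.4,0,0,0,0,0.5,-24.9,-29.4,0,0,0,0,0.5,0,0,20,0,0,6.6,0.5,0,0,20,0,0,6.6,0.5,0,0,20,0,0,6.6,0.5,0,0,0,0,0,0])

```text
time: 10.75
position: [498.5, 242.2, 337.2]
tool_rot: [0.918, -0.396, -0.002, 0.004]
contact_force: [-0.5, -1.4, -2.1]
grip_width: 43.6
grip_force: 0.0
```

Emit:
apply_moves(commands=[0.5,0,0,0,0,0,0,0.5,0,0,0,0,0,0])

```text
time: 10.92
position: [500.4, 243.0, 343.0]
tool_rot: [0.92, -0.391, 0.0, 0.0]
contact_force: [0.2, -0.7, 0.2]
grip_width: 43.9
grip_force: 0.0
```

```bash
cat > head.py <<'E'
from look import *
tag=sys.argv[1]; C,im=look("wrist",[("arbor_head",65)],tag)
g=cv2.cvtColor(im,cv2.COLOR_RGB2HSV)
d=trace("wrist","arbor_head"); b=np.array(d[0]["bbox"]).astype(int)
x0,y0,x1,y1=b[0]-6,b[1]-6,b[2]+6,b[3]+6
crop=cv2.cvtColor(im,cv2.COLOR_RGB2GRAY)[y0:y1,x0:x1]
big=cv2.resize(crop,None,fx=4,fy=4,interpolation=cv2.INTER_CUBIC)
lsd=cv2.createLineSegmentDetector().detect(big)[0]
for l in lsd[:,0]:
    L=np.hypot(l[2]-l[0],l[3]-l[1])
    if L>45:
        p=l.reshape(2,2)/4+[x0-.375,y0-.375]; W=at_z(C,p,85); w=W[1]-W[0]
        print(p.round(1).tolist(),W[:,:2].round(1).tolist(),"len",np.linalg.norm(w).round(1),"yaw",(np.degrees(np.arctan2(w[1],w[0]))%90).round(1))
E
python3 head.py w7
```

```text
pos [500.4 243.  343. ] x [ 0.693 -0.72   0.001] z [ 1.e-04 -7.e-04 -1.e+00] t 10.92 gw 43.9 F [ 0.2 -0.7  0.2]
arbor_head 0.91 [292.0, 208.0, 342.0, 266.0] mean 317.5 236.4 rect [317.5 236.5  55.   51.   90. ] 2357 world [503.6 240.3  65. ] rectc [503.6 240.3  65. ]
[[332.3, 222.7], [334.5, 234.6]] [[506.5, 223.3], [499.8, 228.0]] len 8.1 yaw 55.0
[[304.1, 221.2], [331.0, 221.9]] [[520.4, 235.3], [507.5, 223.5]] len 17.5 yaw 42.4
[[301.5, 234.0], [304.1, 221.8]] [[515.7, 242.7], [520.1, 235.6]] len 8.4 yaw 31.6
[[334.2, 233.6], [302.0, 232.7]] [[500.5, 227.7], [516.1, 241.9]] len 21.1 yaw 42.3
[[301.6, 243.0], [301.6, 262.3]] [[511.5, 247.1], [502.3, 256.9]] len 13.4 yaw 43.2
[[334.6, 240.5], [334.6, 254.8]] [[497.0, 230.8], [490.1, 237.9]] len 9.9 yaw 44.6
[[319.8, 208.3], [307.0, 210.6]] [[518.9, 222.1], [523.9, 228.9]] len 8.4 yaw 53.9
[[333.3, 260.5], [333.3, 240.8]] [[487.9, 241.3], [497.5, 231.6]] len 13.6 yaw 44.6
[[300.3, 262.0], [300.3, 243.3]] [[503.1, 257.4], [512.0, 247.9]] len 13.0 yaw 43.1
```

Emit:
apply_moves(commands=[0.5,0.5,0,34,0,0,0,0.5,0,0,34,0,0,0,0.5,0,0,30,0,0,0,0.5,0,0,16,0,0,0,0.5,0,0,0,0,0,0,0.15,0,0,0,0,0,0,0.15,0,0,0,0,0,0,0.15,0,0,0,0,0,0,0.15,0,0,0,0,0,0,0.15,0,0,0,0,0,0], force=50)

```text
time: 11.9
position: [500.8, 242.9, 230.3]
tool_rot: [0.919, -0.393, 0.001, -0.001]
contact_force: [-2.5, 0.0, 6.7]
grip_width: 21.9
grip_force: 49.9
```

Emit:
apply_moves(commands=[0.15,0,0,-30,0,0,0,0.15,0,0,-40,0,0,0,0.15,0,0,-40,0,0,0,0.15,28.4,16.6,0,0,0,0,0.15,28.4,16.6,0,0,0,0,0.15,28.4,16.6,0,0,0,0,0.15,28.4,16.6,0,0,0,0,0.15,28.4,16.6,0,0,0,0,0.15,28.4,16.6,0,0,0,0,0.15,28.4,16.6,0,0,0,0])

```text
time: 12.73
position: [553.5, 16.9, 339.3]
tool_rot: [0.919, -0.393, 0.0, -0.0]
contact_force: [1.0, 0.4, -2.0]
grip_width: 21.4
grip_force: 49.9
```

Emit:
apply_moves(commands=[0.15,0,0,0,0,0,5.9,0.15,0,0,0,0,0,5.9,0.15,0,0,0,0,0,5.9,0.15,0,0,0,0,0,5.9,0.15,0,0,0,0,0,0,0.15,0,0,0,0,0,0])

```text
time: 13.23
position: [553.5, 18.4, 339.0]
tool_rot: [0.82, -0.572, 0.0, -0.0]
contact_force: [0.4, -0.1, -1.2]
grip_width: 21.8
grip_force: 49.9
```

```bash
python3 - <<'E'
from look import *
C,im=look("wrist",[("arbor_head",140)],"w8")
s=sense(); print("yaw x",np.degrees(2*np.arctan2(s["tool_rot"][1],s["tool_rot"][0])),"joints",np.round(s["joints"],2))
E
```

```text
pos [553.5  18.4 339. ] x [ 0.346 -0.938 -0.   ] z [ 4.e-04  3.e-04 -1.e+00] t 13.23 gw 21.8 F [ 0.4 -0.1 -1.2]
arbor_head 0.63 [278.0, 246.0, 358.0, 360.0] mean 318.6 290.2 rect [317.7 303.3  81.1 110.7   1.7] 4362 world [551.2  22.3 140. ] rectc [549.1  29.3 140. ]
arbor_head 0.42 [37.0, 100.0, 208.0, 169.0] mean 122.4 135.1 rect [122.2 134.8 175.5  16.1  18. ] 2574 world [662.4 -18.2 140. ] rectc [662.5 -18.3 140. ]
yaw x -69.72885783399454 joints [ 0.39  0.21 -0.35 -0.   -1.01 -0.03]
```

Emit:
apply_moves(commands=[0.15,-0.3,-0.7,10,0,0,0,0.15,0,0,10,0,0,0,0.15,0,0,6,0,0,0,0.15,0,0,3,0,0,0,0.15,0,0,2,0,0,0,0.15,0,0,0,0,0,0])

```text
time: 13.83
position: [554.2, 19.0, 306.9]
tool_rot: [0.82, -0.573, -0.0, 0.001]
contact_force: [-0.2, 0.8, -1.0]
grip_width: 21.9
grip_force: 49.9
```

Emit:
apply_moves(commands=[0.15,0,0,2,0,0,0,0.15,0,0,1,0,0,0,0.15,0,0,1,0,0,0,0.15,0,0,0,0,0,0])

```text
time: 14.17
position: [554.2, 19.0, 303.7]
tool_rot: [0.82, -0.573, 0.0, -0.0]
contact_force: [0.8, 0.1, -0.8]
grip_width: 21.9
grip_force: 49.9
```

Emit:
apply_moves(commands=[0.15,0,0,1,0,0,0,0.15,0,0,1,0,0,0,0.15,0,0,1,0,0,0,0.15,0,0,0,0,0,0])

```text
time: 14.5
position: [554.3, 19.0, 300.8]
tool_rot: [0.82, -0.573, 0.0, -0.0]
contact_force: [-0.8, -0.1, 2.3]
grip_width: 22.0
grip_force: 49.9
```

Emit:
apply_moves(commands=[0.15,0,0,1,0,0,0,0.15,0,0,1,0,0,0,0.15,0,0,1,0,0,0,0.15,0,0,0,0,0,0])

```text
time: 14.83
position: [554.3, 19.0, 297.7]
tool_rot: [0.82, -0.573, 0.0, -0.0]
contact_force: [-0.9, 0.3, 2.7]
grip_width: 21.4
grip_force: 49.9
```

Emit:
apply_moves(commands=[0.15,0,0,1.5,0,0,0,0.15,0,0,1.5,0,0,0,0.15,0,0,1,0,0,0,0.15,0,0,0,0,0,0])

```text
time: 15.17
position: [554.4, 19.0, 293.7]
tool_rot: [0.82, -0.573, 0.0, -0.0]
contact_force: [-1.8, 0.4, 5.4]
grip_width: 21.7
grip_force: 49.9
```

Emit:
apply_moves(commands=[0.15,0,0,1,0,0,0,0.15,0,0,1,0,0,0,0.15,0,0,0,0,0,0,0.15,0,0,0,0,0,0])

```text
time: 15.5
position: [554.4, 19.0, 292.0]
tool_rot: [0.82, -0.573, 0.0, -0.0]
contact_force: [-2.5, -0.2, 6.1]
grip_width: 21.6
grip_force: 49.9
```

Emit:
apply_moves(commands=[0.15,0,0,1,0,0,0,0.15,0,0,0,0,0,0,0.15,0,0,0.8,0,0,0,0.15,0,0,0,0,0,0])

```text
time: 15.83
position: [554.4, 19.0, 291.3]
tool_rot: [0.82, -0.573, 0.0, -0.0]
contact_force: [-5.7, 1.4, 16.1]
grip_width: 21.5
grip_force: 49.9
```

Emit:
apply_moves(commands=[0.15,0,0,0.4,0,0,0,0.15,0,0,0,0,0,0,0.15,0,0,0,0,0,0,0.15,0,0,0,0,0,0,0.15,0,0,0,0,0,0])

```text
time: 16.25
position: [554.3, 19.0, 291.2]
tool_rot: [0.82, -0.573, 0.001, -0.0]
contact_force: [-6.5, 1.3, 18.5]
grip_width: 21.7
grip_force: 49.9
```

```bash
python3 - <<'E'
from look import *
look("wrist",[],"w9"); im=snapshot("side"); C=cam("side"); u,v=proj(C,[554,19,100])[0].astype(int); print(u,v)
top=cv2.cvtColor(cv2.imread("pics/w9.png"),cv2.COLOR_BGR2RGB)
save("e",np.hstack([cv2.resize(top[200:380,220:420],(400,360)),cv2.resize(im[v-60:v+60,u-65:u+65],(390,360),interpolation=cv2.INTER_CUBIC)]))
E
```

```text
pos [554.3  19.  291.2] x [ 0.344 -0.939  0.001] z [ 1.3e-03 -2.0e-04 -1.0e+00] t 16.25 gw 21.7 F [-6.5  1.3 18.5]
308 231
```

View pics/e.png

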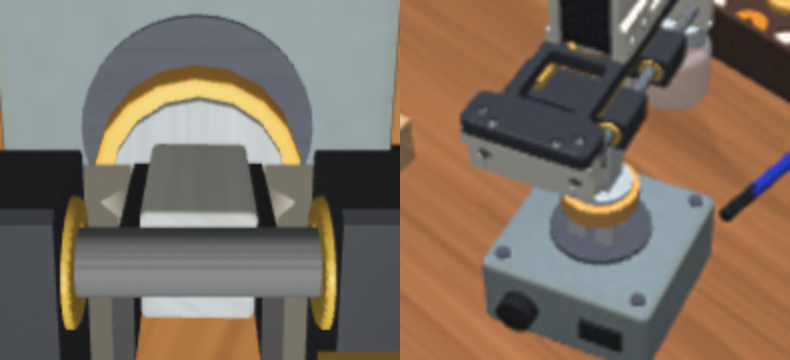

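The picture shows the flange flat on the ring, the ring level on the chuck, and the fingers holding only the head. Handing in.

```bash
python3 -c "
from bench import *
print(finish_job())"
```

```text
the job is handed in; nothing more can be done
None
```

The ring is on the chuck and the arbor is pushed fully home on it, still gripped and pressed down with about 18 N; I handed the job in at 16 s, and no verdict came back.

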